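Refit the service cover of a bench instrument and hold it down for screwing

ROBOT

A 6-joint arm with a two-finger parallel gripper is mounted at the origin on the work surface. World frame = base frame: x ahead of the robot, y to its left, z up, the work surface at z = 0. Lengths are in m, angles in rad, forces in N, time in s.
With the tool pointing down it reaches from about 0.3 to 0.75 m from the base axis. Payload 8.5 kg.
Tool frame: the origin (TCP) lies at the very end of the fingers, on their centre line; the grasp point (between the pads) lies env.pinch_z behind it (env.pinch_z is the distance from the TCP to the grasp point, in m); z points along the fingers, y is the direction in which the jaws open and shut (so a half turn about z gives the same grasp; the last joint's range is limited). The gripper opens to 85 mm and grips with 20 to 120 N. Pads are 22 mm wide; open, the fingers measure 114 mm over their backs; the gripper's body (76 mm by 85 mm) begins 54 mm behind the grasp point. The pads swing forward as they close: fully open they stand 13 mm farther back than shut.
Start: joints at [-1.562, 0.381, 1.297, -0, 1.464, -0.215], TCP at [0.122, -0.536, 0.231] pointing down, gripper open.
Joint ranges: [-3.11, 3.11], [-0.89, 2.33], [0.22, 2.48], [-1.42, 4.56], [0.17, 2.85], [-2.88, 2.88]. Speed limits (rad/s): [2.39, 2.39, 3.14, 3.14, 3.14, 3.14].

INTERFACE

Orientations are given as a 3x3 rotation matrix whose columns are the frame's x, y, z axes.
In Python, from cell import env, vision, job gives the robot as it stands. The module is installed in compiled form; this text tells all that it offers.
- The arm moves only by the shell command python3 -m jog 'ROWS'. ROWS is JSON, a list of rows, each a list of 7 numbers: the gripper's target within -1 to 1 (fully open at 1, half-way at 0, shut at -1), then the shift along the world's x, y, z in cm, then the turn, a rotation vector about the world's x, y, z in rad. A call has 1 to 20 rows; each row is the pose to reach, as a shift and turn from the pose measured when the call began; what a row does not reach only later rows make up. A row lasts 1/12 s, in which the tool goes at most 41.7 mm and 7.16 degrees, less where a joint would pass 70% of its speed; a pose out of reach is approached as far as the arm can. A call with a gripper value outside its range is refused whole. The fingers move at their own pace and stop on an object; the grip force is fixed at half the most. Time passes only in rows, so rows that repeat a pose let the fingers close. It gives the time, the measured TCP pose, the force and the opening at its end, in the units of the state.
- env.observe(): the state, without advancing time (a new reading comes with each control period).
- vision.get_image(name): name is "scene" or "top"; returns a dict with "pixels" (400x640x3 uint8, red, green, blue), "z_map" (400x640 float32, m along the optical axis (not along the pixel's ray), 0 where there is no reading), "fx", "fy", "cx", "cy" (pixels), "position" and "attitude" of the camera in the world. Camera axes: x right, y down, z forward; pixel columns grow to the right and rows downward; lengths in m; the calibration is good to about 2 mm. A picture is of the moment at which its call begins.
- job.finish_job(): hands the job in, once; it reports no verdict.
The state is a dict: "clock": time; "qpos": joint angles; "joint_velocities": joint speeds; "tau": joint torques, N m; "tool_pos": TCP position; "eef_rot": TCP orientation; "contact_force": force on the tool from outside, world axes, zero at the start; "wrist_torque": the same for the moment, N m; "grip_width": finger opening in m.
Only numpy, scipy, OpenCV 4.12 (cv2) and the standard library are available. Lean on these libraries where they do the work, as an engineer would, in place of code of your own. Each camera call takes 0.05 s, during which the arm holds its last target.

TASK

Refit the loose metal service cover on the open instrument: slide its front edge (the long edge farther from the handle) fully home under the springy lapped edge of the instrument's top panel without prying that panel up, and press the cover down flat on its seat against the spring-finger contact strip. Finish still holding the cover by hand pressed flat there, so that a colleague can drive its screws, and leave everything else on the bench as it is.

Things in the scene. Friction and masses are not known exactly. Their poses are not given: they have to be found in the camera images.
- case: fixed grey sheet-metal bench instrument, 213 wide (y) x 300 deep (x) x 98 mm high; origin at the centre of its underside, +x to its front panel (knobs, display), z up. Open service bay in the back (-x) half of its top, bounded by raised side rails at y = +-96.5 mm, 8 mm above the seat. A shoulder at x = -16 mm stops the cover's front edge
- seat (a point): middle of the cover's seat plane, (-81, 0, 90) mm in the case's frame and axes: where the middle of the cover's underside lies when home. The seat is a rear flange (case x -150 to -126 mm), narrow side flanges and a cross-member (case x -66 to -16 mm, bare of the lap from -66 to -44), the bay open between them
- lap_edge (a point): middle of the underside of the top panel's lapped edge, at case x = -40 mm, z = 96 mm (6 mm above the seat) when not lifted; the panel laps the cross-member from here to the stop. A 45 degree turned-up lip runs on from it 4 mm to -x and 4 mm up
- lap (a joint): lift of the springy rear part of the top panel about its screw line 70 mm in front of its edge, rad; 0 = lying down, positive = edge lifted (0.01 rad is 0.7 mm at the edge); it springs back, 2 N m per rad
- gasket (a joint): compression of the sprung copper contact strip (8 x 176 mm) along the rear flange at case x = -136 mm, m; 0 = up, standing 4 mm proud of the seat, 0.004 = level with the seat. It starts to yield at about 2.2 N and needs about 5 N to be level, so a cover that is not held rises
- cover_grip (a point): centre of the bar of the cover's black bow handle (axes: +x to the cover's front edge, z up). Cover: aluminium plate 130 (x) x 180 (y) x 3 mm, 0.23 kg, starts flat on the bench, handle up. Bar 12 mm thick in x, 14 in z, 100 long in y, on two end posts; its centre is 30 mm above the plate's underside, 85 mm behind the front edge, 45 ahead of the rear edge
- cover_front (a point): middle of the cover's front edge, on its underside (axes as the cover); (85, 0, -30) mm from the grip centre
- cover_rear_left (a point): point on the cover's rear edge, on its underside, 85 mm to +y of its middle; (-45, 85, -30) mm from the grip centre
- cover_rear_right (a point): point on the cover's rear edge, on its underside, 85 mm to -y of its middle; (-45, -85, -30) mm from the grip centre
- screwdriver: 150 mm screwdriver lying on the front part of the case's top (bystander); origin under its middle
- screw_dish: small steel dish of cover screws, 64 mm across, 16 mm high, on the front part of the case's top (bystander); origin under its centre
- breadboard: white solderless breadboard, 55 x 165 x 9 mm with a few components on it, on the bench (bystander); origin under its centre
- meter: hand-held meter lying on its back, 150 x 75 x 40 mm (bystander); origin under its centre
- phone: black phone lying flat, 75 x 155 x 9 mm (bystander); origin under its centre
- solder_spool: spool of solder standing on its flange, 54 mm across, 40 mm high (bystander); origin under its centre
- pliers: small pliers lying flat, about 140 mm long, 15 mm high (bystander); origin in the middle, on the bench
Things that resemble listed ones, but are neither listed nor needed, are in the scene too. What is shaped like the part that bears cover_grip but green or yellow is not meant.

How it is judged:
On the way:
1. the cover's front edge is well under the lapped panel edge (x of cover_front in the frame of case above -0.03 m and z of cover_front in the frame of case between 0.086 and 0.0945 m and value of joint lap below 0.04 rad), for 0.2 s.
At the end, for the whole second after the job is handed in: Cover's front edge under the lap, within 5 mm of the stop, on the cross-member and square within 0.06 rad; both rear corners within 1.7 mm of the seat, contact strip squeezed over 2.2 mm; lapped panel down (under 0.02 rad); the hand still on the cover with over 3 N (x of cover_front in the frame of case above -0.021 m and z of cover_front in the frame of case between 0.087 and 0.092 m and z of cover_rear_left in the frame of case between 0.087 and 0.0917 m and z of cover_rear_right in the frame of case between 0.087 and 0.0917 m and angle between the x axis of cover_front and the x axis of case, either way round below 0.06 rad and value of joint gasket above 0.0022 m and value of joint lap below 0.02 rad and contact force between any of the fingers, the arm and cover above 3 N); the arm keeps its last pose, push and grip.
It fails at once if the lapped panel edge is pried up by more than about 5 mm (value of joint lap above 0.07 rad).
It fails at once if something else on the bench or on the instrument is disturbed (distance of any of screwdriver, screw_dish, breadboard, meter, phone, solder_spool, pliers from where it was at the start of the episode above 0.03 m).
It also fails if it takes over 42 s, if anything falls off the work surface, if the arm or the gripper's body presses on something with over 40 N, if the wrist force passes 120 N, or if a joint passes its speed limit or range.

## Working session

There is one attempt and no reset: what is moved stays moved. The work goes in short steps, Python scripts to look and compute and a shell command to move; the robot and the scene stay as the last step left them, time stands still between calls to the robot, and variables do not carry over. Pictures are saved under pics/ and viewed, and the job is handed in when it is done.

```bash
mkdir -p pics; cat > h.py <<'E'
import numpy as np, cv2
from cell import env, vision, job
def grab(name,fn):
    im=vision.get_image(name); cv2.imwrite('pics/'+fn+'.png',im['pixels'][:,:,::-1]); 
    np.savez('pics/'+fn+'.npz',**{k:np.asarray(v) for k,v in im.items()}); return im
def pts(im):
    z=im['z_map'];v,u=np.mgrid[:z.shape[0],:z.shape[1]]
    p=np.stack([(u-im['cx'])/im['fx']*z,(v-im['cy'])/im['fy']*z,z],-1)
    R=np.asarray(im['attitude'])
    return p@R.T+np.asarray(im['position'])
E
python3 - <<'E'
from h import *
for n in('scene','top'):
    im=grab(n,n+'0'); print(n,im['position'],np.round(im['attitude'],3),im['fx'])
s=env.observe(); print(s['clock'],s['tool_pos'],s['eef_rot'],s['contact_force'],s['grip_width'],env.pinch_z)
E
```

```text
scene [1.81722203 0.09361725 0.87604043] [[-0.072  0.537 -0.84 ]
 [ 0.997  0.037 -0.062]
 [-0.002 -0.842 -0.539]] 469.8058143352993
top [0.40362165 0.01606389 1.49906203] [[ 0.011 -0.99   0.139]
 [-1.    -0.012 -0.001]
 [ 0.002 -0.139 -0.99 ]] 482.31538970440863
0.1 [ 0.12205578 -0.53602323  0.2307861 ] [[ 9.75064040e-01  2.21923675e-01 -4.15110638e-06]
 [ 2.21923502e-01 -9.75063259e-01  1.26478806e-03]
 [ 2.76638823e-04 -1.23417058e-03 -9.99999200e-01]] [-0.09413539  0.07702925 -0.58564456] 0.08490560475908035 0.0187
```

View pics/scene0.png

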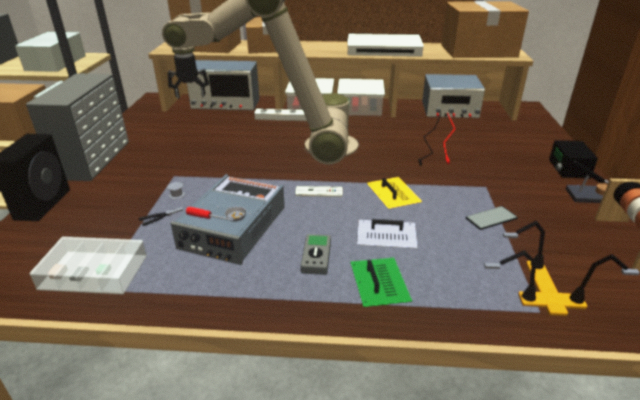

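View pics/top0.png

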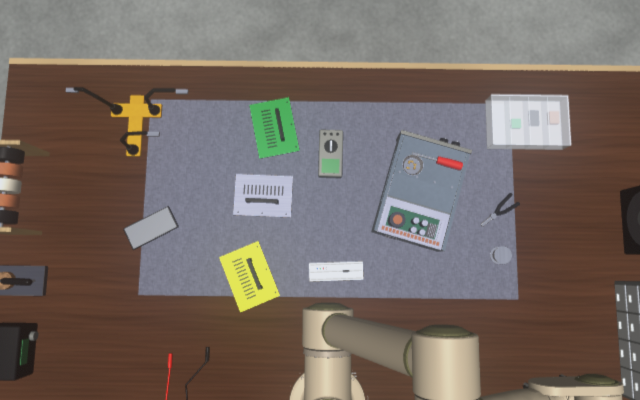

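Possible covers in the top view: the silver plate with the black handle at (263,195), the green one at (275,127) and the yellow one at (249,276). By the description it is the silver one. I'll check it with a close crop and measure.

```bash
python3 - <<'E'
from h import *
im=dict(np.load('pics/top0.npz')); a=im['pixels'][:,:,::-1]
c1=cv2.resize(a[165:225,225:305],None,fx=6,fy=6,interpolation=cv2.INTER_CUBIC)
c2=cv2.resize(a[120:260,360:480],None,fx=4.5,fy=4.5,interpolation=cv2.INTER_CUBIC)
cv2.imwrite('pics/c1.png',c1);cv2.imwrite('pics/c2.png',c2)
P=pts(im)
np.set_printoptions(precision=4,suppress=True)
# cover: bright plate
hsv=cv2.cvtColor(a,cv2.COLOR_BGR2HSV)
sub=np.zeros(a.shape[:2],bool); sub[165:230,225:305]=1
m=(sub&(hsv[...,2]>140)).astype(np.uint8)
m=cv2.morphologyEx(m,cv2.MORPH_CLOSE,np.ones((9,9)))
cs,_=cv2.findContours(m,0,2); c=max(cs,key=cv2.contourArea)
r=cv2.minAreaRect(c);print('rect',r)
bp=cv2.boxPoints(r)
R=im['attitude'];o=im['position']
def ray(uv,h):
    d=R@np.array([(uv[0]-im['cx'])/im['fx'],(uv[1]-im['cy'])/im['fy'],1]); return o+d*(h-o[2])/d[2]
for b in bp: print(b,ray(b,.003))
print('c',ray(r[0],.003))
k=sub&(hsv[...,2]<60)
k&=m>0
print('n',k.sum()); v,u=np.nonzero(k&(np.arange(400)[:,None]>196)); print(u.min(),u.max(),v.min(),v.max())
print('handle z', np.percentile(P[v,u,2],[5,50,95]), ray((u.mean(),v.mean()),.037))
hi=sub&(P[...,2]>.028)&(P[...,2]<.05); v,u=np.nonzero(hi); print(len(u)); print(P[v,u].mean(0), (P[v,u].min(0),P[v,u].max(0)), cv2.minAreaRect(P[v,u,:2].astype(np.float32)))
# case top
sub[:]=0; sub[110:260,365:490]=1
t=sub&(abs(P[...,2]-.098)<.006); cs,_=cv2.findContours(t.astype(np.uint8),0,2); c=max(cs,key=cv2.contourArea)
rr=cv2.minAreaRect(P[t][:,:2].astype(np.float32)); print('case',rr); print(cv2.boxPoints(rr)); print(np.histogram(P[sub][:,2],bins=np.arange(0,.15,.005)))
E
```

```text
rect ((264.5, 197.0), (64.0, 79.0), 90.0)
[225. 165.] [0.7167 0.3304 0.003 ]
[304. 165.] [0.7197 0.0807 0.003 ]
[304. 229.] [0.5171 0.0772 0.003 ]
[225. 229.] [0.5143 0.3223 0.003 ]
c [0.616  0.2026 0.003 ]
n 0Traceback (most recent call last):
  File "<stdin>", line 23, in <module>
    return umr_minimum(a, axis, None, out, keepdims, initial, where)
ValueError: zero-size array to reduction operation minimum which has no identity
```

View pics/c1.png

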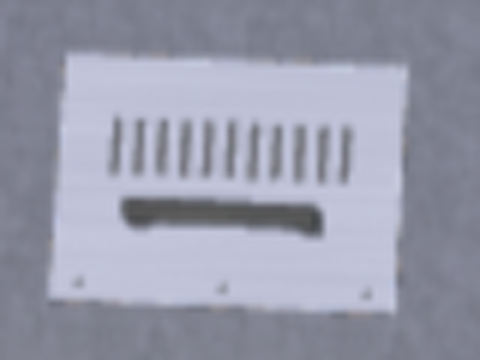

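View pics/c2.png

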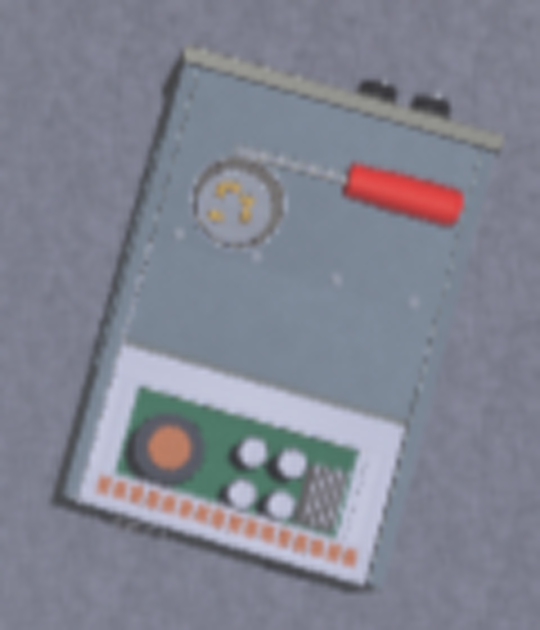

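The crop confirms a silver plate with a black bar handle near its bottom (rear) edge, the side nearer the robot. The second crop shows the case, with its bay toward the robot. The plate threshold was too low, so I'll redo it.

```bash
cat > m.py <<'E'
from h import *
np.set_printoptions(precision=4,suppress=True)
im=dict(np.load('pics/top0.npz')); a=im['pixels'][:,:,::-1]
P=pts(im); R=im['attitude'];o=im['position']
def ray(uv,h):
    uv=np.atleast_2d(uv); d=np.c_[(uv[:,0]-im['cx'])/im['fx'],(uv[:,1]-im['cy'])/im['fy'],np.ones(len(uv))]@R.T; return o+d*((h-o[2])/d[:,2])[:,None]
E
python3 - <<'E'
from m import *
hsv=cv2.cvtColor(a,cv2.COLOR_BGR2HSV).astype(int); V=hsv[...,2]
print(V[195,240],V[170,240], a[195,240],a[170,240],a[200,262])
def biggest(m):
    cs,_=cv2.findContours(m.astype(np.uint8),cv2.RETR_EXTERNAL,cv2.CHAIN_APPROX_NONE); return max(cs,key=cv2.contourArea)[:,0].astype(float)
sub=np.zeros(V.shape,bool); sub[165:225,225:305]=1
th=(V[195,240]+V[170,240])/2
c=biggest(sub&(V>th)); w=ray(c,.003)[:,:2].astype(np.float32); r=cv2.minAreaRect(w); print('cover',r); print(cv2.boxPoints(r))
h=sub&(V<110)&(P[...,2]>.015)
k=np.zeros_like(h);k[196:207,243:282]=1; h=k&(V<115)
v,u=np.nonzero(h); w=ray(np.c_[u,v],.037)[:,:2].astype(np.float32); print('handle',len(u),w.mean(0),cv2.minAreaRect(w),np.percentile(P[v,u,2],[10,50,90]))
# slope
print(np.polyfit(w[:,1],w[:,0],1))
sub[:]=0; sub[110:260,365:490]=1
z=P[...,2]; print(np.histogram(z[sub],bins=np.arange(-.01,.15,.005)))
c=biggest(sub&(z>.08)); w=ray(c,.098)[:,:2].astype(np.float32); r=cv2.minAreaRect(w); print('case',r); print(cv2.boxPoints(r))
# white/seat region
m=sub&(V>180)&(hsv[...,1]<60); print(a[205,400],a[215,440],a[180,420])
E
```

```text
215 143 [215 195 192] [143 127 125] [91 91 90]
cover ((0.6221485733985901, 0.2084614485502243), (0.1794959455728531, 0.13020171225070953), 88.27024841308594)
[[0.5544 0.1207]
 [0.6845 0.1168]
 [0.6899 0.2962]
 [0.5598 0.3001]]
handle 111 [0.6017 0.208 ] ((0.6015750765800476, 0.2072111815214157), (0.09587125480175018, 0.012098526582121849), 86.82650756835938) [0.0327 0.0377 0.0421]
[0.0352 0.5944]
(array([ 490, 3994, 5033,  947,   83,  147,  316,  167,   58,   37,   57,
         51,   74,  108,  154,  155,   85,   45,  108,  590, 1238, 2751,
       1465,  182,  100,  110,   95,   30,    4,    0,    0]), array([-0.01 , -0.005,  0.   ,  0.005,  0.01 ,  0.015,  0.02 ,  0.025,
        0.03 ,  0.035,  0.04 ,  0.045,  0.05 ,  0.055,  0.06 ,  0.065,
        0.07 ,  0.075,  0.08 ,  0.085,  0.09 ,  0.095,  0.1  ,  0.105,
        0.11 ,  0.115,  0.12 ,  0.125,  0.13 ,  0.135,  0.14 ,  0.145]))
case ((0.6370202898979187, -0.2751578390598297), (0.22074562311172485, 0.32792776823043823), 74.2035903930664)
[[ 0.4492 -0.3367]
 [ 0.7647 -0.426 ]
 [ 0.8248 -0.2136]
 [ 0.5093 -0.1243]]
[217 196 193] [214 193 190] [149 134 123]
```

```bash
python3 - <<'E'
from m import *
hsv=cv2.cvtColor(a,cv2.COLOR_BGR2HSV).astype(int); V=hsv[...,2]
sub=np.zeros(V.shape,bool); sub[190:260,365:460]=1
m=(sub&(V>183)).astype(np.uint8); 
cs,_=cv2.findContours(m,cv2.RETR_EXTERNAL,cv2.CHAIN_APPROX_NONE); c=max(cs,key=cv2.contourArea)
hull=cv2.convexHull(c); w=ray(hull[:,0].astype(float),.09)[:,:2].astype(np.float32)
r=cv2.minAreaRect(w);print('seat',r);print(cv2.boxPoints(r))
q=cv2.approxPolyDP(hull,4,True)[:,0]; print(q,ray(q.astype(float),.09))
# dark front/side seam & rail outline: top panel mask
big=cv2.resize(a[185:260,365:460],None,fx=8,fy=8,interpolation=cv2.INTER_CUBIC); cv2.imwrite('pics/c3.png',big)
E
```

```text
seat ((0.5332077145576477, -0.24610008299350739), (0.19142809510231018, 0.10589160770177841), 74.12866973876953)
[[ 0.4561 -0.3237]
 [ 0.558  -0.3526]
 [ 0.6103 -0.1685]
 [ 0.5085 -0.1396]]
[[387 197]
 [449 215]
 [440 248]
 [379 231]] [[ 0.6079 -0.1697  0.09  ]
 [ 0.5566 -0.3516  0.09  ]
 [ 0.4597 -0.323   0.09  ]
 [ 0.5072 -0.1457  0.09  ]]
```

View pics/c3.png

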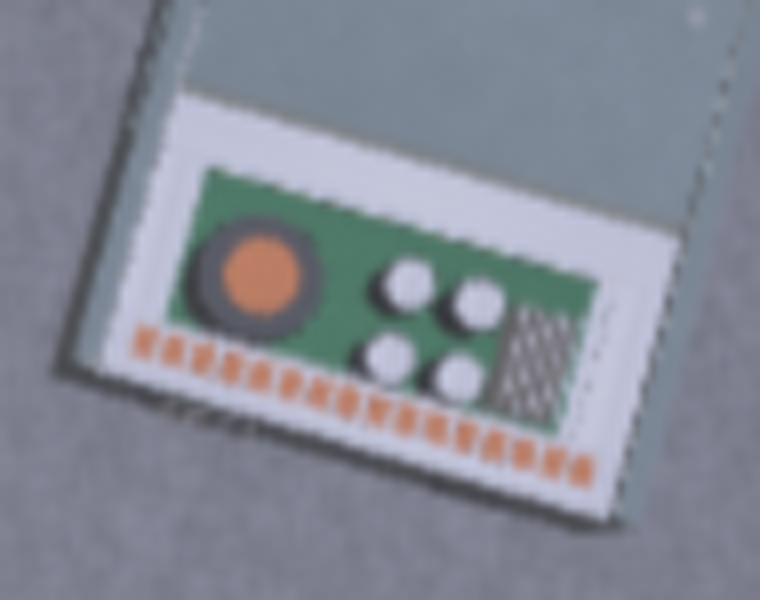

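```bash
python3 -m jog '[[1,20,30,0,0,0,0.6],[1,20,30,0,0,0,0.6],[1,20,30,0,0,0,0.6],[1,20,30,0,0,0,0.6],[1,20,30,0,0,0,0.6],[1,20,30,0,0,0,0.6],[1,48,74.5,0,0,0,1.316],[1,48,74.5,0,0,0,1.316],[1,48,74.5,0,0,0,1.316],[1,48,74.5,0,0,0,1.316],[1,48,74.5,0,0,0,1.316],[1,48,74.5,0,0,0,1.316],[1,48,74.5,0,0,0,1.316],[1,48,74.5,0,0,0,1.316],[1,48,74.5,0,0,0,1.316],[1,48,74.5,0,0,0,1.316],[1,48,74.5,0,0,0,1.316],[1,48,74.5,0,0,0,1.316],[1,48,74.5,0,0,0,1.316],[1,48,74.5,0,0,0,1.316]]'
python3 -c "
from h import *
print(env.observe())"
```

```text
clock: 1.77
tool_pos: [0.5741, 0.1663, 0.2304]
eef_rot: [[0.031, 1.0, -0.002], [1.0, -0.031, 0.0], [0.0, -0.002, -1.0]]
contact_force: [1.1, -0.6, 0.2]
grip_width: 0.0857
{'clock': 1.7667, 'qpos': array([8.38988695e-02, 4.66892219e-01, 1.15796821e+00, 3.49508042e-04,
       1.51865092e+00, 1.14520245e-01]), 'joint_velocities': array([ 6.98301538e-01,  6.61474397e-01, -1.10542919e+00, -3.76630423e-04,
        4.34427144e-01,  7.01116542e-01]), 'tau': array([ -1.21566217, -54.91054773, -19.40598249,   0.16464651,
        -0.48114248,  -0.85602337]), 'tool_pos': array([0.57406809, 0.16628194, 0.2304095 ]), 'eef_rot': array([[ 3.06352573e-02,  9.99528745e-01, -1.94119543e-03],
       [ 9.99530622e-01, -3.06349516e-02,  1.87017684e-04],
       [ 1.27461123e-04, -1.94601361e-03, -9.99998098e-01]]), 'contact_force': array([ 1.14380102, -0.6070581 ,  0.17916998]), 'wrist_torque': array([-0.02088169,  0.00470296,  0.021879  ]), 'grip_width': 0.08570571504858417}
```

```bash
python3 -m jog '[[1,2.8,4.2,0,0,0,0],[1,2.8,4.2,0,0,0,0],[1,2.8,4.2,-6,0,0,0],[1,2.8,4.2,-14,0,0,0],[1,2.8,4.2,-14,0,0,0],[1,2.8,4.2,-14,0,0,0],[1,2.8,4.2,-14,0,0,0],[1,2.8,4.2,-14,0,0,0]]'; python3 - <<'E'
from h import *
im=grab('top','t1'); a=im['pixels'][:,:,::-1]
im2=grab('scene','s1'); b=im2['pixels'][:,:,::-1]
A=cv2.resize(a[150:250,210:320],(440,400),interpolation=cv2.INTER_CUBIC);B=cv2.resize(b[150:270,320:440],(400,400),interpolation=cv2.INTER_CUBIC)
cv2.imwrite('pics/v1.png',np.hstack([A[:,:390],B]))
E
```

```text
clock: 2.43
tool_pos: [0.6021, 0.2083, 0.0903]
eef_rot: [[0.031, 1.0, -0.003], [1.0, -0.031, 0.0], [-0.0, -0.003, -1.0]]
contact_force: [0.8, -0.3, 0.4]
grip_width: 0.0853
```

View pics/v1.png

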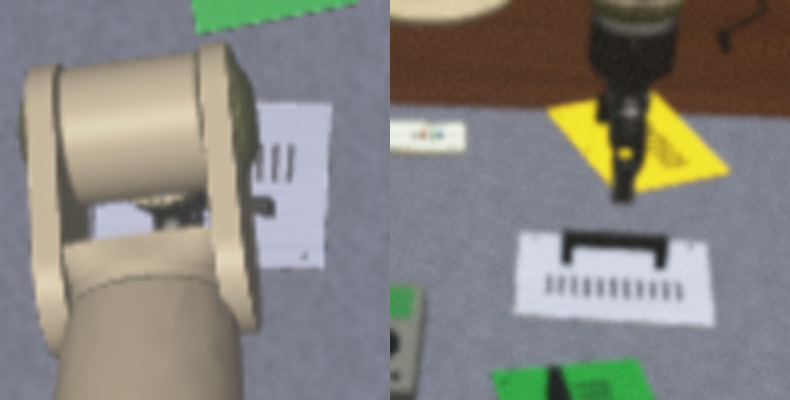

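The picture shows the gripper over the handle, with its finger at about (622,190) in the right crop and centred above the bar. I'll descend and close.

```bash
python3 -m jog '[[1,0,0,-4,0,0,0],[1,0,0,-6,0,0,0],[1,0,0,-7.7,0,0,0],[1,0,0,-7.7,0,0,0],[1,0,0,-7.7,0,0,0],[-1,0,0,-7.7,0,0,0],[-1,0,0,-7.7,0,0,0],[-1,0,0,-7.7,0,0,0],[-1,0,0,-7.7,0,0,0],[-1,0,0,-7.7,0,0,0],[-1,0,0,-7.7,0,0,0],[-1,0,0,-7.7,0,0,0],[-1,0,0,-7.7,0,0,0]]'
```

```text
clock: 3.62
tool_pos: [0.6032, 0.2085, 0.0158]
eef_rot: [[0.031, 1.0, 0.002], [1.0, -0.031, 0.001], [0.001, 0.002, -1.0]]
contact_force: [-0.7, 0.2, 4.6]
grip_width: 0.0105
```

```bash
python3 -m jog '[[-1,0,0,2,0,0,0],[-1,0,0,6,0,0,0],[-1,0,0,10,0,0,0],[-1,0,0,14,0,0,0],[-1,0,0,18,0,0,0],[-1,0,0,18,0,0,0],[-1,0,0,18,0,0,0],[-1,0,0,18,0,0,0],[-1,0,0,18,0,0,0]]'; python3 - <<'E'
from h import *
im=grab('top','t2'); a=im['pixels'][:,:,::-1]
im2=grab('scene','s2'); b=im2['pixels'][:,:,::-1]
A=cv2.resize(a[130:250,200:320],(400,400),interpolation=cv2.INTER_CUBIC);B=cv2.resize(b[120:240,320:440],(400,400),interpolation=cv2.INTER_CUBIC)
cv2.imwrite('pics/v2.png',np.hstack([A,B]))
E
```

```text
clock: 4.37
tool_pos: [0.6024, 0.2083, 0.1935]
eef_rot: [[0.031, 1.0, -0.002], [1.0, -0.031, 0.0], [0.0, -0.002, -1.0]]
contact_force: [0.9, -0.0, -2.5]
grip_width: 0.0108
```

View pics/v2.png

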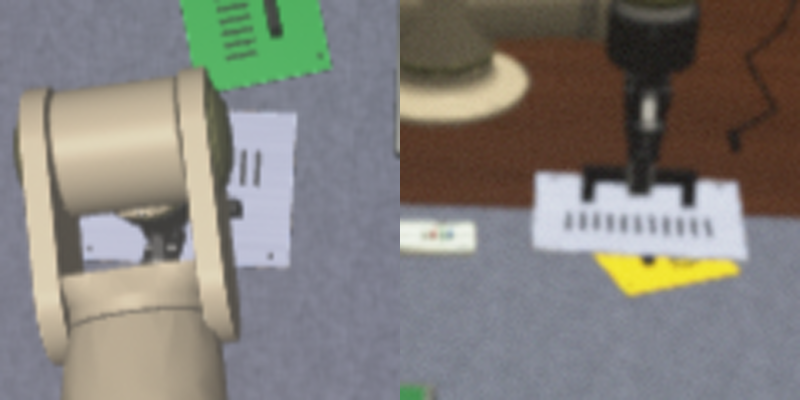

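The cover is held: the plate is at (640,215) in the right crop, off the mat and over the yellow one. Next I'll measure how it sits relative to the TCP.

```bash
cat > plate.py <<'E'
from h import *
np.set_printoptions(precision=4,suppress=True)
def plane(im,box,zr):
    P=pts(im); a=im['pixels'].astype(int); V=a.max(-1)
    m=np.zeros(V.shape,bool); m[box[0]:box[1],box[2]:box[3]]=1
    m&=(V>165)&(a.max(-1)-a.min(-1)<45)&(P[...,2]>zr[0])&(P[...,2]<zr[1])
    p=P[m]; 
    for _ in range(4):
        A=np.c_[p[:,:2]-p[:,:2].mean(0),np.ones(len(p))]; s=np.linalg.lstsq(A,p[:,2],rcond=None)[0]; r=p[:,2]-A@s
        k=abs(r)<2.5*r.std(); mean=p.mean(0); p=p[k]
    print('n',len(p),'slopes',s[:2],'z at',p.mean(0),'std',r.std()); print(cv2.minAreaRect(p[:,:2].astype(np.float32)))
E
python3 - <<'E'
from plate import *
plane(dict(np.load('pics/t2.npz')),(150,220,215,300),(.15,.21))
plane(dict(np.load('pics/s2.npz')),(165,205,350,430),(.14,.21))
E
```

```text
n 992 slopes [-0.0062 -0.002 ] z at [0.6111 0.1716 0.181 ] std 0.002510294183002593
((0.6226550340652466, 0.2047877013683319), (0.17325593531131744, 0.128803551197052), 88.66748809814453)
n 1172 slopes [-0.0016 -0.0016] z at [0.6339 0.2084 0.1812] std 0.0013132503739095912
((0.6260954141616821, 0.20838508009910583), (0.1801736056804657, 0.13294541835784912), 87.96551513671875)
```

```bash
python3 -m jog '[[-1,-2,-4,0,0,0,-0.05],[-1,-4,-8,0,0,0,-0.1],[-1,-6,-12,0,0,0,-0.15],[-1,-8,-16,0,0,0,-0.2],[-1,-9,-20,0,0,0,-0.245],[-1,-10,-24,0,0,0,-0.245],[-1,-11.1,-28,0,0,0,-0.245],[-1,-11.1,-32,0,0,0,-0.245],[-1,-11.1,-36,0,0,0,-0.245],[-1,-11.1,-39,0,0,0,-0.245],[-1,-11.1,-42,0,0,0,-0.245],[-1,-11.1,-44.2,0,0,0,-0.245],[-1,-11.1,-44.2,0,0,0,-0.245],[-1,-11.1,-44.2,0,0,0,-0.245],[-1,-11.1,-44.2,0,0,0,-0.245],[-1,-11.1,-44.2,0,0,0,-0.245]]'; python3 - <<'E'
from plate import *
im=grab('top','t3'); im2=grab('scene','s3')
a=im['pixels'][:,:,::-1]; b=im2['pixels'][:,:,::-1]
A=cv2.resize(a[130:270,350:490],(400,400),interpolation=cv2.INTER_CUBIC);B=cv2.resize(b[140:260,160:280],(400,400),interpolation=cv2.INTER_CUBIC)
cv2.imwrite('pics/v3.png',np.hstack([A,B]))
plane(im2,(140,260,160,320),(.16,.21)); plane(im,(150,290,350,490),(.16,.21))
E
```

```text
clock: 5.8
tool_pos: [0.4917, -0.2325, 0.1936]
eef_rot: [[0.271, 0.963, -0.002], [0.963, -0.271, 0.001], [0.001, -0.002, -1.0]]
contact_force: [-0.9, 0.2, -2.8]
grip_width: 0.0104
n 911 slopes [-0.0023  0.0009] z at [ 0.5231 -0.2353  0.1814] std 0.0014042190972123943
((0.5124083757400513, -0.23680296540260315), (0.18134823441505432, 0.13869251310825348), 74.81285095214844)
n 938 slopes [-0.0025  0.0028] z at [ 0.5208 -0.1917  0.1809] std 0.0027088815962849687
((0.51349276304245, -0.2296023666858673), (0.1645229160785675, 0.13016296923160553), 74.09272003173828)
```

View pics/v3.png

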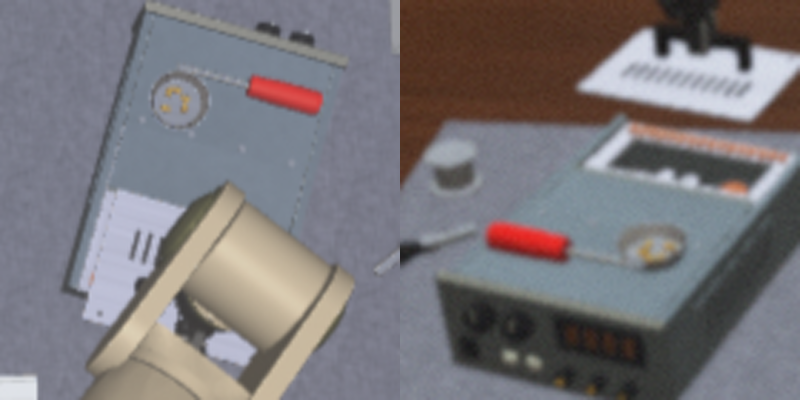

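The pictures show the cover over the rear of the bay, square to it. I'll check the case model by projecting its points into the scene view.

```bash
cat > ov.py <<'E'
from h import *
ex=np.array([.9619,-.2735,0]);ey=np.array([.2735,.9619,0]);O=np.array([.6266,-.2727,0])
def proj(im,p):
    q=(p-im['position'])@im['attitude']; return np.array([q[0]/q[2]*im['fx']+im['cx'],q[1]/q[2]*im['fy']+im['cy']])
def c2w(x,y,z): return O+ex*x/1e3+ey*y/1e3+np.array([0,0,z/1e3])
def overlay(im,box,f,lines,out):
    a=cv2.resize(im['pixels'][box[0]:box[1],box[2]:box[3],::-1],None,fx=f,fy=f,interpolation=cv2.INTER_CUBIC)
    for (p,q,col) in lines:
        u=[tuple(int(t) for t in (proj(im,c2w(*k))+.5-np.array([box[2],box[0]]))*f) for k in (p,q)]
        cv2.line(a,u[0],u[1],col,1)
    cv2.imwrite('pics/'+out+'.png',a)
G=(0,255,0);Rr=(0,0,255)
CASE=[((-44,-96.5,100),(-44,96.5,100),G),((-150,-96.5,90),(-150,96.5,90),G),((-136,-88,94),(-136,88,94),Rr),((-150,96.5,98),(-44,96.5,98),Rr),((-150,-96.5,98),(-44,-96.5,98),Rr),((150,-106.5,98),(150,106.5,98),G),((-150,106.5,98),(150,106.5,98),G),((-150,-106.5,98),(150,-106.5,98),G)]
E
python3 - <<'E'
from ov import *
overlay(dict(np.load('pics/s3.npz')),(160,260,165,295),6,CASE,'o3')
overlay(dict(np.load('pics/top0.npz')),(125,255,365,480),4.5,CASE,'o0')
E
```

```text
(no output)
```

View pics/o3.png

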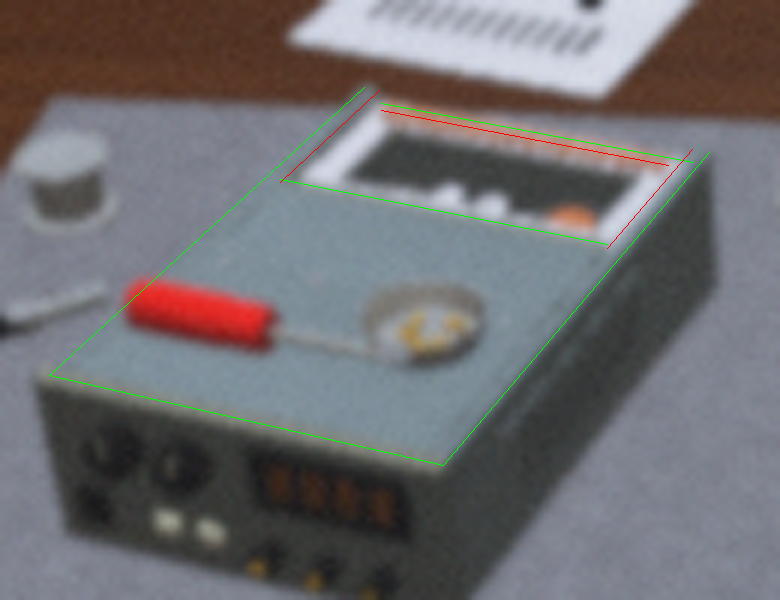

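View pics/o0.png

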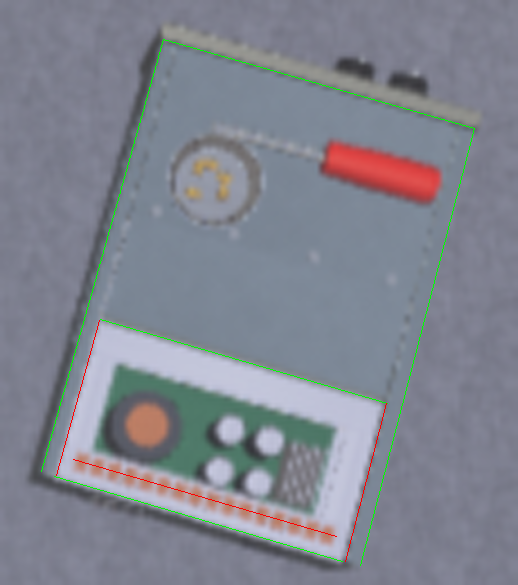

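```bash
python3 -m jog '[[-1,-0.1,-0.25,-1,0.011,0.038,-0.003],[-1,-0.1,-0.25,-3,0.011,0.038,-0.003],[-1,-0.1,-0.25,-5,0.011,0.038,-0.003],[-1,-0.1,-0.25,-6.5,0.011,0.038,-0.003],[-1,-0.1,-0.25,-7.5,0.011,0.038,-0.003],[-1,-0.1,-0.25,-7.5,0.011,0.038,-0.003],[-1,-0.1,-0.25,-7.5,0.011,0.038,-0.003],[-1,-0.1,-0.25,-7.5,0.011,0.038,-0.003]]'; python3 - <<'E'
from plate import *
from ov import *
im=grab('top','t4'); im2=grab('scene','s4')
plane(im2,(140,260,160,320),(.08,.14)); plane(im,(150,290,350,490),(.08,.14))
F=-56
L=CASE+[((F,-90,94),(F,90,94),(255,0,0))]
overlay(im2,(160,225,195,295),7.5,L,'o4')
overlay(im,(170,260,365,460),6.5,L,'o4t')
E
```

```text
clock: 6.57
tool_pos: [0.4913, -0.2353, 0.12]
eef_rot: [[0.273, 0.961, -0.038], [0.962, -0.273, 0.011], [-0.0, -0.04, -0.999]]
contact_force: [0.6, -0.3, -1.0]
grip_width: 0.0108
n 1042 slopes [-0.0415  0.0116] z at [ 0.5262 -0.2379  0.1064] std 0.0018536351409618392
((0.5698546767234802, -0.2508155107498169), (0.19191092252731323, 0.2502213716506958), 73.99150848388672)
n 850 slopes [-0.0904  0.0186] z at [ 0.5377 -0.1872  0.104 ] std 0.00512026311995868
((0.5672770142555237, -0.19516989588737488), (0.28852441906929016, 0.15455976128578186), 12.906025886535645)
```

View pics/o4.png

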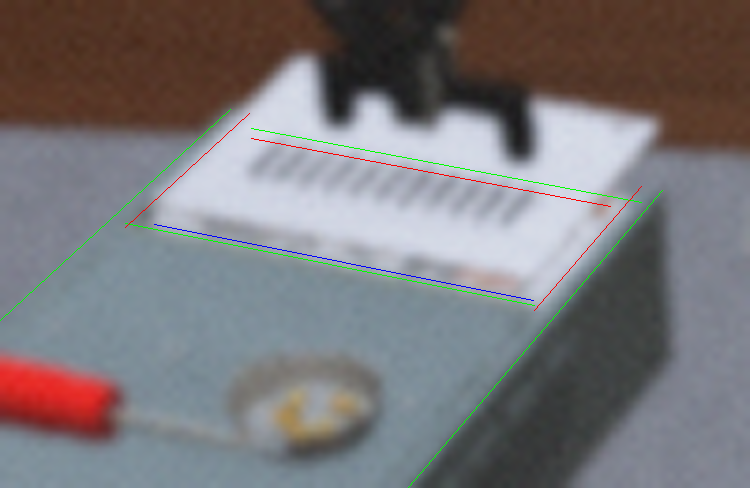

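View pics/o4t.png

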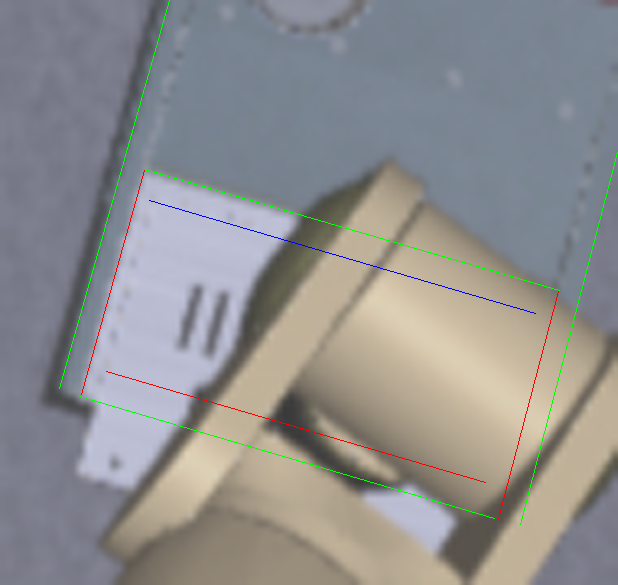

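The views show the cover's front edge just behind the lip: lip line (130,225)-(535,303), edge just above it. The cover lies about 1.5 mm off centre toward +y. I'll descend with a small correction.

```bash
python3 -m jog '[[-1,-0.05,-0.15,-0.3,0,0,0],[-1,-0.05,-0.15,-0.6,0,0,0],[-1,-0.05,-0.15,-0.8,0,0,0],[-1,-0.05,-0.15,-0.8,0,0,0],[-1,-0.05,-0.15,-0.8,0,0,0],[-1,-0.05,-0.15,-0.8,0,0,0]]'; python3 -m jog '[[-1,0,0,-0.1,0,0,0],[-1,0,0,-0.1,0,0,0],[-1,0,0,-0.1,0,0,0],[-1,0,0,-0.1,0,0,0]]'
```

```text
clock: 7.17
tool_pos: [0.4907, -0.2369, 0.112]
eef_rot: [[0.274, 0.961, -0.038], [0.962, -0.274, 0.011], [-0.0, -0.039, -0.999]]
contact_force: [0.2, 0.5, -1.9]
grip_width: 0.0105
clock: 7.5
tool_pos: [0.4907, -0.2369, 0.111]
eef_rot: [[0.274, 0.961, -0.038], [0.962, -0.273, 0.011], [-0.0, -0.039, -0.999]]
contact_force: [-0.1, 1.2, -2.3]
grip_width: 0.0105
```

```bash
python3 -m jog '[[-1,0,0,-0.1,0,0,0],[-1,0,0,-0.1,0,0,0],[-1,0,0,-0.1,0,0,0],[-1,0,0,-0.1,0,0,0]]';python3 -m jog '[[-1,0,0,-0.1,0,0,0],[-1,0,0,-0.1,0,0,0],[-1,0,0,-0.1,0,0,0],[-1,0,0,-0.1,0,0,0]]'; python3 - <<'E'
from plate import *
from ov import *
im=grab('top','t5'); im2=grab('scene','s5')
plane(im2,(140,225,180,320),(.09,.14))
F=-56
L=CASE+[((F,-90,93),(F,90,93),(255,0,0))]
overlay(im2,(160,225,195,295),7.5,L,'o5')
overlay(im,(170,260,365,460),6.5,[],'o5t')
E
```

```text
clock: 7.83
tool_pos: [0.4908, -0.2369, 0.1101]
eef_rot: [[0.274, 0.961, -0.038], [0.962, -0.273, 0.01], [-0.0, -0.039, -0.999]]
contact_force: [0.5, 0.6, -0.8]
grip_width: 0.0105
clock: 8.17
tool_pos: [0.4908, -0.2369, 0.1092]
eef_rot: [[0.274, 0.961, -0.038], [0.962, -0.273, 0.01], [-0.0, -0.039, -0.999]]
contact_force: [-1.0, -0.2, 0.7]
grip_width: 0.0106
n 986 slopes [-0.0329  0.0099] z at [ 0.5227 -0.2368  0.0959] std 0.0018869932424123298
((0.516092836856842, -0.2391638159751892), (0.1966765820980072, 0.13738135993480682), 74.91795349121094)
```

View pics/o5.png

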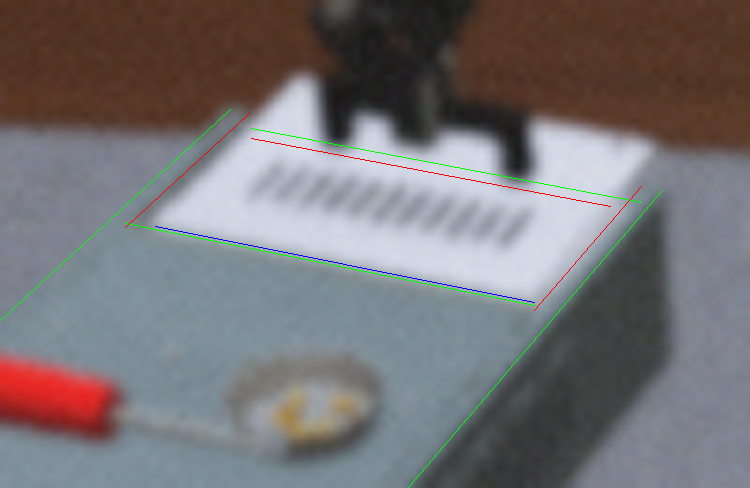

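View pics/o5t.png

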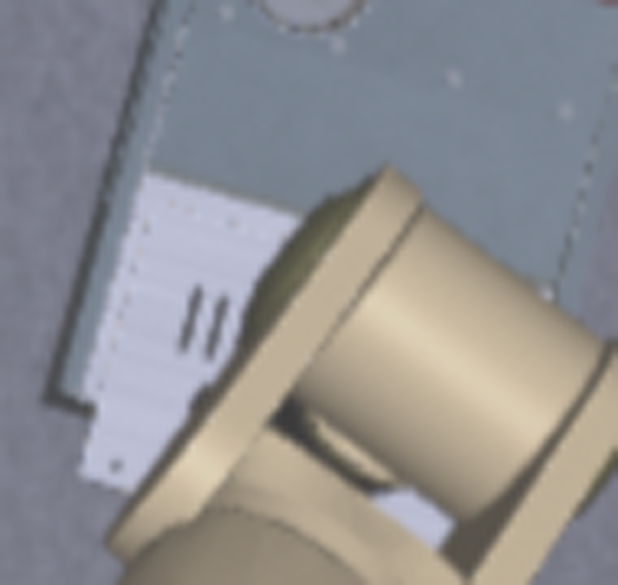

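The front edge sits just behind the lip at the right height, first contact is just felt, and the cover is centred between the rails. I'll slide forward 30 mm along case +x.

```bash
python3 -m jog '[[-1,0.29,-0.08,0.03,0,0,0],[-1,0.58,-0.16,0.03,0,0,0],[-1,0.87,-0.25,0.03,0,0,0],[-1,1.15,-0.33,0.03,0,0,0],[-1,1.44,-0.41,0.03,0,0,0],[-1,1.44,-0.41,0.03,0,0,0],[-1,1.44,-0.41,0.03,0,0,0]]'
```

```text
clock: 8.85
tool_pos: [0.5058, -0.2412, 0.1095]
eef_rot: [[0.274, 0.961, -0.037], [0.962, -0.273, 0.01], [-0.0, -0.038, -0.999]]
contact_force: [1.2, -0.2, -1.1]
grip_width: 0.0109
```

```bash
python3 -m jog '[[-1,0.29,-0.08,0,0,0,0],[-1,0.58,-0.16,0,0,0,0],[-1,0.87,-0.25,0,0,0,0],[-1,1.15,-0.33,0,0,0,0],[-1,1.44,-0.41,0,0,0,0],[-1,1.44,-0.41,0,0,0,0],[-1,1.44,-0.41,0,0,0,0]]';  python3 - <<'E'
from plate import *
from ov import *
im=grab('top','t6'); im2=grab('scene','s6')
plane(im2,(140,225,180,320),(.09,.14))
overlay(im2,(160,225,195,295),7.5,CASE[:1],'o6')
overlay(im,(170,260,365,460),6.5,[],'o6t')
E
```

```text
clock: 9.43
tool_pos: [0.5202, -0.2453, 0.1093]
eef_rot: [[0.273, 0.961, -0.037], [0.962, -0.273, 0.01], [-0.0, -0.038, -0.999]]
contact_force: [0.0, 0.1, -2.0]
grip_width: 0.0106
n 733 slopes [-0.0283  0.0079] z at [ 0.5362 -0.238   0.0967] std 0.001884477531204684
((0.5289141535758972, -0.23946307599544525), (0.1953720897436142, 0.11302458494901657), 74.49052429199219)
```

View pics/o6.png

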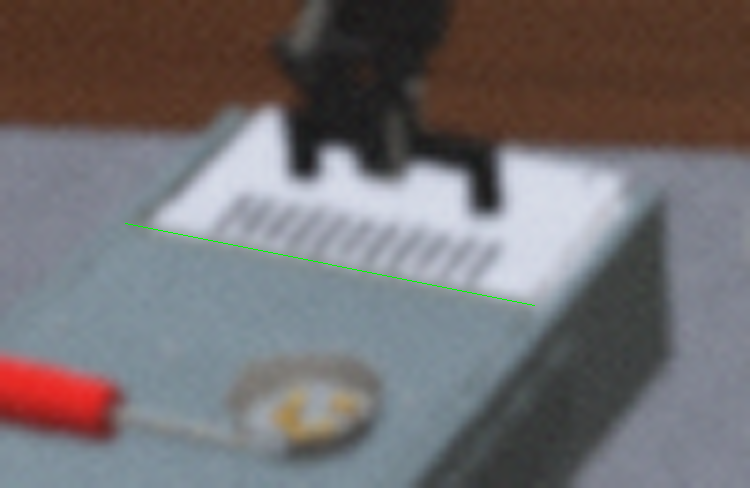

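View pics/o6t.png

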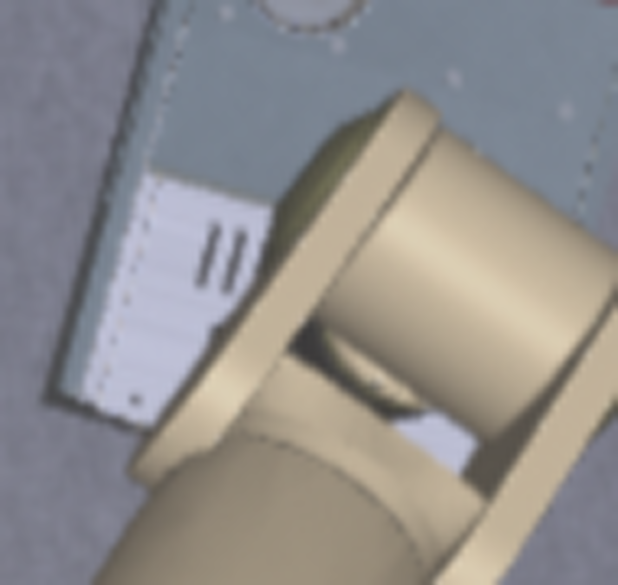

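The cover is under the lip, and the panel line (125,225)-(533,305) hasn't moved. I'll continue until the stop is felt.

```bash
J='python3 -m jog'; python3 -m jog '[[-1,0.19,-0.05,0,0,0,0],[-1,0.38,-0.11,0,0,0,0],[-1,0.58,-0.16,0,0,0,0],[-1,0.58,-0.16,0,0,0,0],[-1,0.58,-0.16,0,0,0,0]]'; python3 -m jog '[[-1,0.1,-0.03,0,0,0,0],[-1,0.19,-0.05,0,0,0,0],[-1,0.19,-0.05,0,0,0,0],[-1,0.19,-0.05,0,0,0,0]]'
```

```text
clock: 9.95
tool_pos: [0.526, -0.2469, 0.1094]
eef_rot: [[0.274, 0.961, -0.037], [0.962, -0.273, 0.01], [-0.0, -0.038, -0.999]]
contact_force: [0.0, 0.5, -2.5]
grip_width: 0.0108
clock: 10.28
tool_pos: [0.5278, -0.2474, 0.1093]
eef_rot: [[0.274, 0.961, -0.037], [0.962, -0.273, 0.01], [-0.0, -0.038, -0.999]]
contact_force: [0.1, -0.6, -2.3]
grip_width: 0.0109
```

```bash
python3 -m jog '[[-1,0.1,-0.03,0,0,0,0],[-1,0.19,-0.05,0,0,0,0],[-1,0.19,-0.05,0,0,0,0],[-1,0.19,-0.05,0,0,0,0]]'; python3 -m jog '[[-1,0.1,-0.03,0,0,0,0],[-1,0.19,-0.05,0,0,0,0],[-1,0.19,-0.05,0,0,0,0],[-1,0.19,-0.05,0,0,0,0]]'
```

```text
clock: 10.62
tool_pos: [0.5279, -0.2474, 0.1093]
eef_rot: [[0.273, 0.961, -0.042], [0.962, -0.273, 0.012], [-0.0, -0.043, -0.999]]
contact_force: [-10.9, 2.0, 3.2]
grip_width: 0.0107
clock: 10.95
tool_pos: [0.5279, -0.2474, 0.1093]
eef_rot: [[0.273, 0.961, -0.046], [0.962, -0.273, 0.013], [-0.0, -0.048, -0.999]]
contact_force: [-11.2, 1.6, 4.7]
grip_width: 0.0105
```

The stop is reached, at about 11 N. Now I'll level about the front edge and lower the rear.

```bash
python3 -m jog '[[-1,-0.03,0.01,-0.05,-0.002,-0.008,0],[-1,-0.05,0.02,-0.12,-0.004,-0.015,0],[-1,-0.06,0.02,-0.19,-0.006,-0.022,0],[-1,-0.08,0.02,-0.26,-0.009,-0.03,0],[-1,-0.09,0.03,-0.33,-0.011,-0.038,0],[-1,-0.1,0.03,-0.38,-0.0127,-0.0445,-0.003],[-1,-0.1,0.03,-0.38,-0.0127,-0.0445,-0.003],[-1,-0.1,0.03,-0.38,-0.0127,-0.0445,-0.003],[-1,-0.1,0.03,-0.38,-0.0127,-0.0445,-0.003]]'; python3 - <<'E'
from plate import *
from ov import *
im=grab('top','t7'); im2=grab('scene','s7')
plane(im2,(140,225,180,320),(.08,.14))
overlay(im2,(160,225,195,295),7.5,[],'o7')
overlay(im,(170,260,365,460),6.5,[],'o7t')
E
```

```text
clock: 11.7
tool_pos: [0.527, -0.2472, 0.1059]
eef_rot: [[0.276, 0.961, -0.001], [0.961, -0.276, -0.0], [-0.001, -0.001, -1.0]]
contact_force: [-3.9, 1.1, 5.7]
grip_width: 0.0108
n 641 slopes [ 0.0175 -0.0032] z at [ 0.5375 -0.2402  0.0938] std 0.0018808239748903288
((0.5883111953735352, -0.2592490017414093), (0.19711026549339294, 0.21689262986183167), 75.30813598632812)
```

View pics/o7.png

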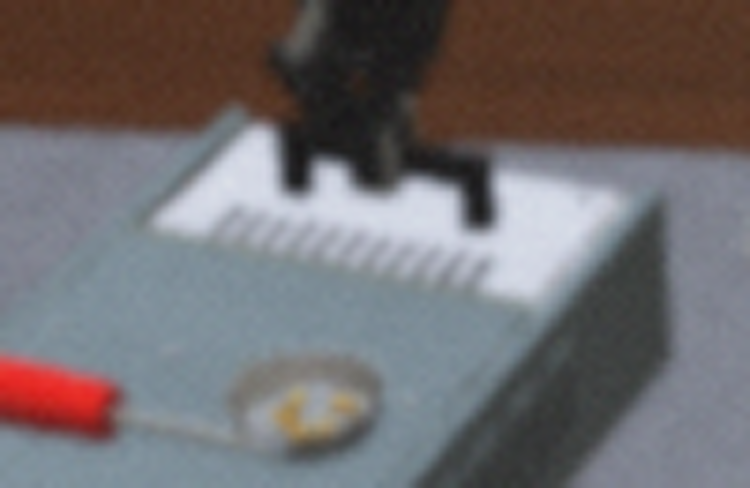

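View pics/o7t.png

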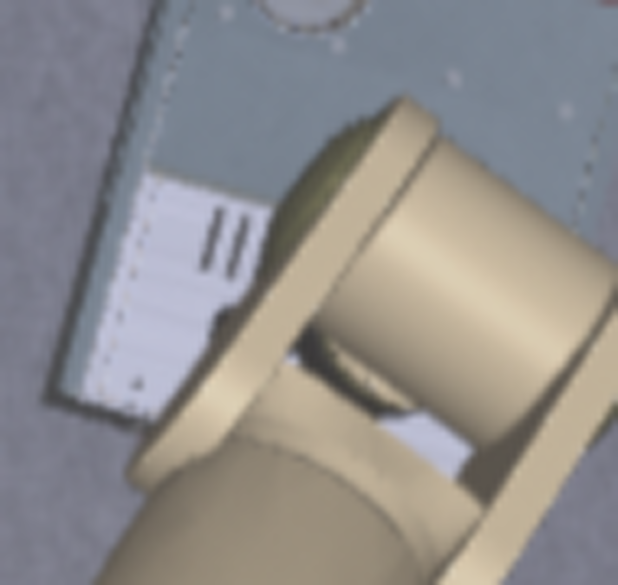

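```bash
python3 -m jog '[[-1,0.02,-0.01,-0.1,0,0,0],[-1,0.02,-0.01,-0.15,0,0,0],[-1,0.02,-0.01,-0.2,0,0,0],[-1,0.02,-0.01,-0.2,0,0,0],[-1,0.02,-0.01,-0.2,0,0,0]]'; python3 - <<'E'
from plate import *
from ov import *
im=grab('top','t8'); im2=grab('scene','s8')
def casef(im,msk):
    P=pts(im)[msk]-O; return np.c_[P@ex*1e3,P@ey*1e3,P[:,2]*1e3]
for n,im in(('s',im2),('t',im)):
    a=im['pixels'].astype(int);C=casef(im,np.ones(a.shape[:2],bool)).reshape(400,640,3)
    m=(a.max(-1)>165)&(a.max(-1)-a.min(-1)<45)&(abs(C[...,1])<86)&(C[...,0]<-50)&(C[...,0]>-144)&(abs(C[...,2]-93)<12)
    p=C[m]; A=np.c_[p[:,0]+81,p[:,1],np.ones(len(p))]
    for _ in range(3):
        s=np.linalg.lstsq(A,p[:,2],rcond=None)[0]; r=p[:,2]-A@s; k=abs(r)<2*r.std(); A=A[k];p=p[k]
    print(n,len(p),s,r.std()); print([ (x,round(np.median(p[abs(p[:,0]-x)<8][:,2]),1)) for x in(-60,-80,-100,-120,-138) if (abs(p[:,0]-x)<8).sum()>5])
    # panel reference
    q=(abs(C[...,1])<80)&(abs(C[...,0])<25)&(abs(C[...,2]-98)<6); print('panel z',np.median(C[q][:,2]), 'edge',np.median(C[(abs(C[...,1])<85)&(abs(C[...,0]+36)<6)][:,2]))
E
```

```text
clock: 12.22
tool_pos: [0.5271, -0.2472, 0.1058]
eef_rot: [[0.276, 0.961, -0.0], [0.961, -0.276, -0.001], [-0.001, 0.0, -1.0]]
contact_force: [-9.0, 3.8, 17.4]
grip_width: 0.0107
s 492 [-0.0017  0.0026 93.6659] 1.270169535059145
[(-60, np.float64(93.7)), (-80, np.float64(93.8)), (-100, np.float64(93.8)), (-120, np.float64(93.8)), (-138, np.float64(93.8))]
panel z 98.66992720612878 edge 97.49704404939408
t 424 [ 0.0076  0.003  93.1505] 2.22859270605742
[(-60, np.float64(93.9)), (-80, np.float64(92.8)), (-100, np.float64(93.5)), (-120, np.float64(93.0)), (-138, np.float64(92.8))]
panel z 98.27801580659823 edge 98.47067547375354
```

```bash
python3 - <<'E'
from h import *
from ov import *
s=env.observe(); print(s['clock'],s['tool_pos'],s['contact_force'],s['grip_width'])
im=dict(np.load('pics/s8.npz')); overlay(im,(130,260,165,295),4.5,[],'o8')
t=dict(np.load('pics/top0.npz')); n=dict(np.load('pics/t8.npz')); cv2.imwrite('pics/t8c.png',n['pixels'][:,:,::-1])
E
```

```text
12.3167 [ 0.52704771 -0.24723317  0.10574924] [-8.87154405  3.35501681 16.94849393] 0.011165665704731292
```

View pics/o8.png

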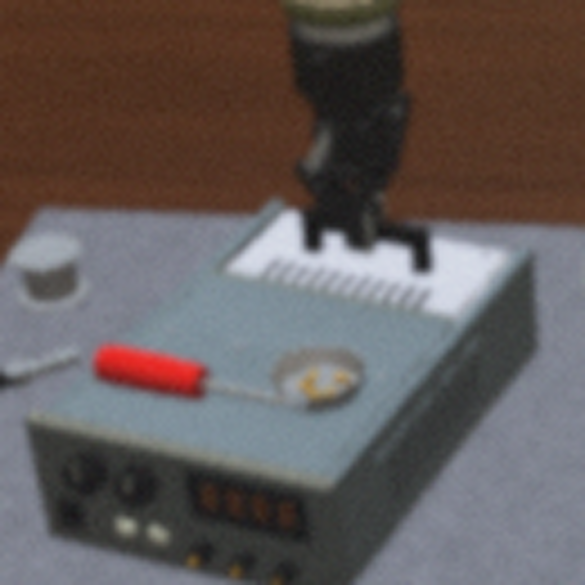

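View pics/t8c.png

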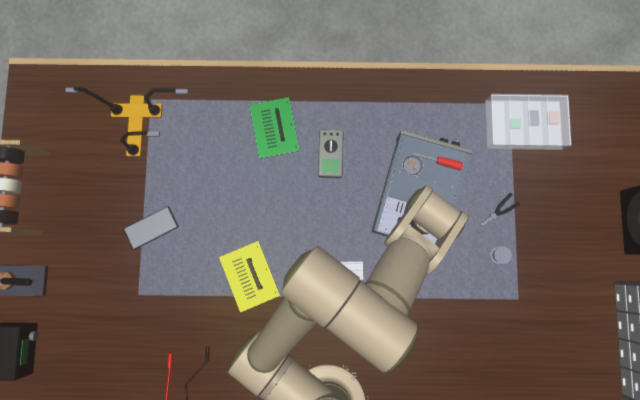

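The cover lies flat between the rails, the panel is down, and all the bystanders are where they were. Handing in.

```bash
python3 -c "
from cell import env,job
print(job.finish_job()); s=env.observe(); print(s['clock'],s['tool_pos'],s['contact_force'])"
```

```text
the job is handed in; nothing more can be done
None
the job is handed in; nothing more can be done
```

The service cover is refitted and I handed the job in at about 12.3 s, with the hand still holding it pressed flat. No verdict is reported.

**What I did:** I took the silver cover by its black bar and slid it in under the lap tilted about 0.04 rad, front edge down. At the stop I felt about 11 N, then levelled it about its front edge and pressed down.

**Last checks:**
- **Flatness:** The cover's top measured 93.7 mm in the scene view and 93.2 mm in the noisier top view, against a nominal 93. Both fits are level within 0.01 rad.
- **Position:** The front edge came out at about case x = -18 mm. That is about 2 mm short of the -16 mm stop by my camera model, which is within its error, and it was still pushing on the stop with about 9 N.
- **Squareness:** The hand's yaw agreed with the case's within 0.005 rad.
- **Push:** The hand was pressing down with about 17 N, more than the 5 N the contact strip needs.
- **Lapped panel:** It looked down in both views; its edge measured 97.5 mm in the scene view and 98.5 mm in the top view.
- **Bystanders:** None had visibly moved. The breadboard was partly hidden by the arm in the last top view.

**Not directly measured:** I had no reading of the contact strip's compression or the lap angle. I infer them from the flat plate, the push force and the pictures. One earlier plane fit showed a 0.0175 tilt; its region had included rail points, so I discarded it.

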